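Feel along the sanded bead of a carved panel

TASK

Check the freshly sanded and waxed S-shaped bead on the carved panel by touch: with the gripper's fingers closed together, set the fingertips lightly on its crest at the end beside the round rosette and run them along the whole curve, feeling every stretch of it in turn, to the end beside the square block, then lift clear of the panel. Do not press hard, do not shift or lift the panel, and leave the gouge, mallet and sanding block alone.

Things in the scene. Friction and masses are not known exactly. Their poses are not given: they have to be found in the camera images.
- panel: loose carved wooden panel, 290 x 200 x 22 mm, about 1 kg, face up on a thin non-slip rubber mat (4 mm, fixed to the bench), at any yaw. Origin: centre of its underside; x along its length, y across it, z up out of the face. Border 5 mm above the face; low carved leaves. Rigid: it gives by under 1 mm.
- bead: the half-round S-shaped moulding (with a thin fillet 3 mm high along its foot) on the panel's face, 16 mm wide, crest 10 mm above the face, at least 3 mm higher than all else on the panel. Waxed and slippery (friction about 0.3). Part of the panel, same origin and axes. Centre line: y = 36 sin(pi x / 90) in mm, from x = -90 to x = +90
- rosette (a point): centre of the top of the round carved rosette, 40 mm across, at one end of the bead (panel x = -107 mm, y = 0)
- block (a point): centre of the top of the square stepped block, 34 mm wide, at the other end of the bead (panel x = +107 mm, y = 0)
- bead_1 (a point): point on the crest of the bead, number 1 of 8 evenly spaced along it (about 32 mm apart), 32 mm above the panel's underside, at panel x = -86, y = -5 mm; the end beside the round rosette. Axes as the panel's
- bead_2 (a point): point on the crest of the bead, number 2 of 8 evenly spaced along it (about 32 mm apart), 32 mm above the panel's underside, at panel x = -64, y = -28 mm. Axes as the panel's
- bead_3 (a point): point on the crest of the bead, number 3 of 8 evenly spaced along it (about 32 mm apart), 32 mm above the panel's underside, at panel x = -34, y = -33 mm. Axes as the panel's
- bead_4 (a point): point on the crest of the bead, number 4 of 8 evenly spaced along it (about 32 mm apart), 32 mm above the panel's underside, at panel x = -10, y = -12 mm. Axes as the panel's
- bead_5 (a point): point on the crest of the bead, number 5 of 8 evenly spaced along it (about 32 mm apart), 32 mm above the panel's underside, at panel x = 10, y = 12 mm. Axes as the panel's
- bead_6 (a point): point on the crest of the bead, number 6 of 8 evenly spaced along it (about 32 mm apart), 32 mm above the panel's underside, at panel x = 34, y = 33 mm. Axes as the panel's
- bead_7 (a point): point on the crest of the bead, number 7 of 8 evenly spaced along it (about 32 mm apart), 32 mm above the panel's underside, at panel x = 64, y = 28 mm. Axes as the panel's
- bead_8 (a point): point on the crest of the bead, number 8 of 8 evenly spaced along it (about 32 mm apart), 32 mm above the panel's underside, at panel x = 86, y = 5 mm; the end beside the square block. Axes as the panel's
- gouge: bystander: loose wood-carving gouge lying on the bench beside the panel, 170 mm long, 22 mm high, dark wooden handle and steel blade; origin on the bench under its middle, x along it towards the blade
- mallet: bystander: loose wooden block mallet lying on the bench, 300 mm long, head 60 x 115 x 62 mm; origin on the bench under it, y along the handle towards the head
- sanding_block: bystander: loose cork sanding block, 67 x 112 x 33 mm; origin under its centre

How it is judged (in metres and radians):
On the way, in this order (a step that is already met when the one before it is completed fails the run):
1. the fingertips touch the bead at its first (at the rosette) point of eight (horizontal distance between the grasp point and bead_1 below 0.014 m and contact force between the fingers and bead above 0.2 N), for 0.15 s.
2. the fingertips touch the bead at its second point of eight (horizontal distance between the grasp point and bead_2 below 0.014 m and contact force between the fingers and bead above 0.2 N), for 0.15 s.
3. the fingertips touch the bead at its third point of eight (horizontal distance between the grasp point and bead_3 below 0.014 m and contact force between the fingers and bead above 0.2 N), for 0.15 s.
4. the fingertips touch the bead at its fourth point of eight (horizontal distance between the grasp point and bead_4 below 0.014 m and contact force between the fingers and bead above 0.2 N), for 0.15 s.
5. the fingertips touch the bead at its fifth point of eight (horizontal distance between the grasp point and bead_5 below 0.014 m and contact force between the fingers and bead above 0.2 N), for 0.15 s.
6. the fingertips touch the bead at its sixth point of eight (horizontal distance between the grasp point and bead_6 below 0.014 m and contact force between the fingers and bead above 0.2 N), for 0.15 s.
7. the fingertips touch the bead at its seventh point of eight (horizontal distance between the grasp point and bead_7 below 0.014 m and contact force between the fingers and bead above 0.2 N), for 0.15 s.
8. the fingertips touch the bead at its last (at the square block) point of eight (horizontal distance between the grasp point and bead_8 below 0.014 m and contact force between the fingers and bead above 0.2 N), for 0.15 s.
At the end, for the whole second after the job is handed in: After the touches at the bead's eight points in turn, rosette end to block end (closed fingers centred within 14 mm of each, touching for 0.15 s), the panel lies flat and at rest, both its ends within 15 mm of their start, and the gouge, mallet and sanding block within 15 mm of theirs (distance of each of rosette, block, gouge, mallet, sanding_block from where it was at the start of the episode below 0.015 m and angle between panel's own z axis and vertical below 0.03 rad and linear speed of panel below 0.01 m/s).
It fails at once if the panel is pressed hard (over 20 N) (contact force between the fingers and panel above 20 N).
It fails at once if the panel is shifted or turned, an end of it by more than 15 mm (distance of any of rosette, block from where it was at the start of the episode above 0.015 m).
It fails at once if the panel is tipped or lifted (angle between panel's own z axis and vertical above 0.06 rad or height (world z) of panel above 0.012 m).
It fails at once if the gouge, mallet or sanding block is disturbed or picked up (over 15 mm) (distance of any of gouge, mallet, sanding_block from where it was at the start of the episode above 0.015 m).
It also fails if it takes over 70 s, if anything falls off the work surface, if the arm or the gripper's body presses on something with over 40 N, if the wrist force passes 120 N, or if a joint passes its speed limit or range.

ROBOT

A 7-joint arm with a two-finger parallel gripper is mounted at the origin on the work surface. World frame = base frame: x ahead of the robot, y to its left, z up, the work surface at z = 0. Lengths are in mm, angles in degrees, forces in N, time in s.
With the tool pointing down it reaches from about 425 to 925 mm from the base axis. Payload 6.8 kg.
Tool frame: the origin (TCP) lies midway between the tips of the shut fingers; the grasp point (between the pads) lies env.grip_depth behind it (env.grip_depth is the distance from the TCP to the grasp point, in mm); z points along the fingers, y is the line along which they close (so a half turn about z gives the same grasp; the last joint's range is limited). The gripper opens to 88 mm and grips with 3 to 60 N. Pads are 20 mm wide; open, the fingers measure 115 mm over their backs; the gripper's body (75 mm by 178 mm) begins 61 mm behind the grasp point.
Start: joints at [-72.829, 27.33, 1.283, 89.118, -0.659, 63.558, -4.761], TCP at [267.697, 619.666, 222.664] pointing down, gripper open.
Joint ranges: [-169.35, 169.35], [-19.33, 120.38], [-80.79, 83.38], [13.8, 139.57], [-78.32, 258.32], [9.67, 109.79], [-169.56, 169.56]. Speed limits (degrees/s): [136.94, 136.94, 180, 180, 180, 180, 180].

INTERFACE

Orientations are given as [roll, pitch, yaw] about the fixed x, y, z axes, in that order (R = Rz(yaw) Ry(pitch) Rx(roll)).
In Python, from cell import env gives the robot as it stands.
- The arm moves only by the tool apply_moves, never from a script. Its arguments are lists of equal length, an entry for each row: "delta_pos": the shift along the tool's x, y, z in mm, a list of three; "turn": the turn about the tool's z in degrees. In form: {"delta_pos": [[tx, ty, tz], ...], "turn": [turn, ...]}. A call has 1 to 10 rows; each row shifts and turns the commanded pose from where the row before left it, along the tool's axes as they then stand; what a row does not reach is not made up. A row lasts 1/8 s, in which the tool goes at most 62.5 mm and 10.7 degrees, less where a joint would pass 70% of its speed; a pose out of reach is approached as far as the arm can. A call is refused whole if a number of a shift passes 62.5 or a number of a turn 10.7, either way. A call with a gripper value outside its range is refused whole. "grip" is the finger opening in mm, from 0 to 87.8, set as the call begins (left out, the last holds). The fingers move at their own pace and stop on an object; "force" is the grip in N (left out, the last holds). Time passes only in rows, so rows that do not move let the fingers close. It gives the time, the measured TCP pose, the force, the opening and the grip force at its end, in the units of the state.
- env.get_state(): the state, without advancing time (a new reading comes with each control period).
- env.read_camera(name): name is "scene" or "side" or "wrist"; returns the picture (420x560x3 uint8, red, green, blue); there is no depth.
- env.get_calibration(name): a dict with "fov_y" (degrees; the focal length in pixels is half the picture's height over the tangent of half this angle, whatever the lens; pixels are square), "cx", "cy" (the principal point, pixels), "k1" (the pictures are not rectified: a ray, as slopes to the right and down, at radius r is drawn at 1 + k1 r^2 times it, then the intrinsics apply), "extrinsics" (4x4, takes a point from camera to world coordinates); the wrist camera has in their place "mount" (4x4, takes a point from camera to tool coordinates, whose origin is the TCP and whose axes are the flange's). Camera axes: x right, y down, z forward; pixel columns grow to the right and rows downward; lengths in mm; the calibration is good to about 2 mm. A picture is of the moment at which its call begins: read the wrist's pose just before it. get_calibration takes no time and is no camera call.
- env.close_job(): hands the job in; it is judged then, once.
The state is a dict: "time_s": time; "q": joint angles; "qd": joint speeds; "joint_efforts": joint torques, N m; "position": TCP position; "ee_rot": TCP orientation; "force": force on the tool from outside, world axes, zero at the start; "torque": the same for the moment, N m; "opening": finger opening in mm; "grip_force": force on a finger pad.
Only numpy, scipy, OpenCV 4.12 (cv2) and the standard library are available. Lean on these libraries where they do the work, as an engineer would, in place of code of your own. Each camera call takes 0.05 s, during which the arm holds its last target. There are 200 camera calls.

## Working session

There is one attempt and no reset: what is moved stays moved. The work goes in short steps, Python scripts to look and compute and a tool call to move; the robot and the scene stay as the last step left them, time stands still between calls to the robot, and variables do not carry over. Pictures are saved under pics/ and viewed, at most 10 in all, crops included, and the job is handed in when it is done.

Besides the shell and the picture viewer there is one more tool, called after "Call:" as name([rows], argument=value, ...), one row to a line, values as JSON. apply_moves: Moves the arm, as the interface text tells. Its arguments: {"type":"object","properties":{"delta_pos":{"type":"array","items":{"type":"array","items":{"type":"number"}}},"turn":{"type":"array","items":{"type":"number"}},"grip":{"type":"number"},"force":{"type":"number"}},"required":["delta_pos","turn"]}

```bash
mkdir -p pics
python3 - <<'E'
from cell import env
import cv2
s=env.get_state();print({k:s[k] for k in('time_s','position','ee_rot','force','opening')},env.grip_depth)
for n in("scene","side"):
    cv2.imwrite(f"pics/{n}0.png",env.read_camera(n)[:,:,::-1]);c=env.get_calibration(n);print(n,c)
print(env.get_calibration("wrist"))
E
```

```text
{'time_s': 0.0, 'position': array([267.47395068, 619.11229206, 221.73856959]), 'ee_rot': array([-1.79900920e+02,  8.19795164e-03,  1.56637531e+02]), 'force': array([ 0.24206043,  0.0481744 , -1.13710219]), 'opening': 87.47127571205289} 18.700000000000003
scene {'fov_y': 42.59385994733988, 'cx': 275.61425849627653, 'cy': 210.40269427471, 'k1': -0.12943146254938495, 'extrinsics': array([[-4.76674648e-02,  7.89905841e-01, -6.11372698e-01,
         1.33444160e+03],
       [ 9.98860942e-01,  3.63770091e-02, -3.08792934e-02,
         6.17838474e+01],
       [-2.15182403e-03, -6.12148247e-01, -7.90740093e-01,
         1.03233377e+03],
       [ 0.00000000e+00,  0.00000000e+00,  0.00000000e+00,
         1.00000000e+00]])}
side {'fov_y': 49.45702402085266, 'cx': 277.47377034135224, 'cy': 210.93134970484687, 'k1': -0.05015389698741668, 'extrinsics': array([[ 9.80382344e-01, -1.41484233e-01,  1.37232179e-01,
         4.15220663e+02],
       [-1.97105195e-01, -7.03844937e-01,  6.82460143e-01,
        -7.78792583e+02],
       [ 3.28248034e-05, -6.96121050e-01, -7.17924426e-01,
         8.69474314e+02],
       [ 0.00000000e+00,  0.00000000e+00,  0.00000000e+00,
         1.00000000e+00]])}
{'fov_y': 66.49297205628635, 'cx': 276.7312011758805, 'cy': 207.32885704175342, 'k1': -0.07459748773391144, 'mount': array([[-6.18432903e-04, -9.61763371e-01, -2.73881061e-01,
         7.39744282e+01],
       [ 9.99999419e-01, -8.36621863e-04,  6.79856133e-04,
         4.50820325e-01],
       [-8.82995610e-04, -2.73880482e-01,  9.61763330e-01,
        -1.62676338e+02],
       [ 0.00000000e+00,  0.00000000e+00,  0.00000000e+00,
         1.00000000e+00]])}
```

View pics/scene0.png

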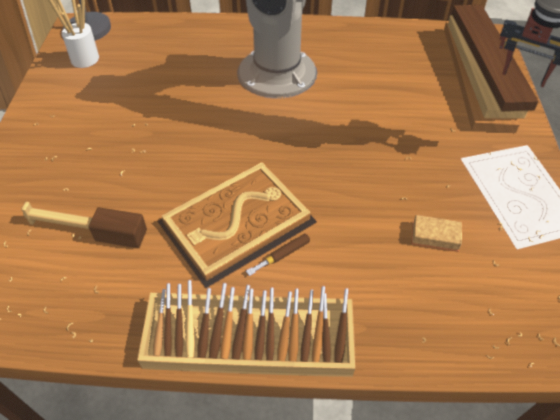

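View pics/side0.png

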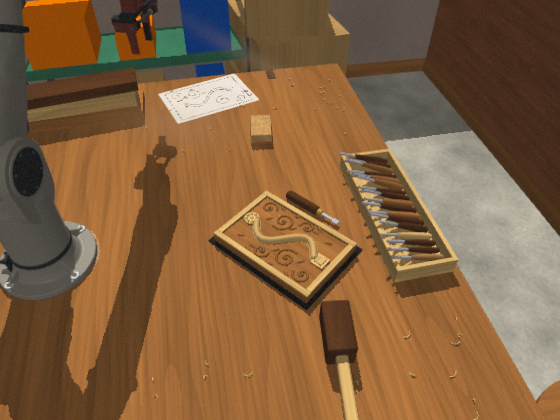

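The scene view shows the panel with its rosette at about (273,193) and the block at (196,236). In the side view they are at (251,218) and (320,262). The gouge lies beside the panel, and the mallet head is near the block end.

```bash
cat > h.py <<'E'
import numpy as np, cv2
from cell import env
from scipy.spatial.transform import Rotation as R
def cam(n,s=None):
    c=env.get_calibration(n);f=210/np.tan(np.radians(c['fov_y']/2))
    if n=='wrist':
        T=np.eye(4);T[:3,:3]=R.from_euler('xyz',s['ee_rot'],degrees=True).as_matrix();T[:3,3]=s['position'];T=T@c['mount']
    else:T=np.array(c['extrinsics'])
    return c,f,T
def onplane(n,px,z,s=None):
    c,f,T=cam(n,s);px=np.atleast_2d(np.array(px,float))
    K=np.array([[f,0,c['cx']],[0,f,c['cy']],[0,0,1]])
    # drawn = ray*(1+k1 r^2): OpenCV model
    u=cv2.undistortPointsIter(px[:,None],K,np.array([c['k1'],0,0,0]),None,None,(3,50,1e-9))[:,0]
    d=np.c_[u,np.ones(len(u))]@T[:3,:3].T
    return T[:3,3]+d*((z-T[2,3])/d[:,2])[:,None]
E
python3 - <<'E'
from h import *
a=onplane('scene',[(273,193),(196,236)],31);b=onplane('side',[(251,218),(320,262)],31)
print(a,b)
for p in(a,b):
    d=p[1]-p[0];print(np.linalg.norm(d),np.degrees(np.arctan2(d[1],d[0])))
print(onplane('scene',[(262,166),(315,214),(211,272),(160,217)],28))
E
```

```text
[[ 507.52658569   13.85374631   31.        ]
 [ 642.1399173  -154.74355812   31.        ]] [[ 505.09207139    7.06783952   31.        ]
 [ 639.49132378 -162.4022808    31.        ]]
215.74475684505 -51.395045429983654
216.29443063010154 -51.58362254750978
[[ 418.09264198  -18.4729154    28.        ]
 [ 564.3375492   115.40359885   28.        ]
 [ 733.52872272 -109.67424625   28.        ]
 [ 590.02291203 -248.02758784   28.        ]]
```

Run:
```python
from h import *
s=env.get_state();p=s['position'].copy();yaw=s['ee_rot'][2];t=np.array([573,-70,205.])
N=14;st=(t-p)/N
for i in range(N):
    M=R.from_euler('xyz',[180,0,yaw],degrees=True).as_matrix()
    tn=6.66 if i>=2 and i<12 else 0
    print((M.T@st).round(0).tolist(),tn);yaw-=tn
print(yaw)
```

```text
[-40.0, -37.0, 1.0] 0
[-40.0, -37.0, 1.0] 0
[-40.0, -37.0, 1.0] 6.66
[-44.0, -32.0, 1.0] 6.66
[-47.0, -26.0, 1.0] 6.66
[-50.0, -21.0, 1.0] 6.66
[-52.0, -15.0, 1.0] 6.66
[-53.0, -9.0, 1.0] 6.66
[-54.0, -3.0, 1.0] 6.66
[-54.0, 4.0, 1.0] 6.66
[-53.0, 10.0, 1.0] 6.66
[-51.0, 16.0, 1.0] 6.66
[-49.0, 22.0, 1.0] 0
[-49.0, 22.0, 1.0] 0
90.03446074248365
```

Call:
apply_moves([
  [-40, -37, 1],
  [-40, -37, 1],
  [-40, -37, 1],
  [-44, -32, 1],
  [-47, -26, 1],
  [-50, -21, 1],
  [-52, -15, 1],
  [-53, -9, 1],
  [-54, -3, 1],
  [-54, 4, 1],
], turn=[0, 0, 6.66, 6.66, 6.66, 6.66, 6.66, 6.66, 6.66, 6.66], grip=0, force=10)

```text
time_s: 1.35
position: [487.6, 122.6, 212.6]
ee_rot: [-180.0, -0.0, 103.1]
force: [0.0, 0.7, 0.2]
opening: 0.6
grip_force: 0.0
```

Call:
apply_moves([
  [-53, 10, 1],
  [-51, 16, 1],
  [-49, 22, 1],
  [-49, 22, 1],
  [0, 0, 0],
  [0, 0, 0],
], turn=[6.66, 6.66, 0, 0, 0, 0])

```text
time_s: 2.1
position: [574.7, -71.2, 208.1]
ee_rot: [-179.9, -0.0, 90.0]
force: [-0.4, 0.2, 0.2]
opening: 0.6
grip_force: 0.0
```

Run:
```python
from h import *
s=env.get_state();print({k:np.round(s[k],2) for k in('time_s','position','ee_rot','force','opening','q')})
cv2.imwrite("pics/w1.png",env.read_camera('wrist')[:,:,::-1])
```

```text
{'time_s': np.float64(2.1), 'position': array([574.73, -71.19, 208.13]), 'ee_rot': array([-1.7993e+02, -3.0000e-02,  9.0030e+01]), 'force': array([-0.38,  0.25,  0.22]), 'opening': np.float64(0.55), 'q': array([-22.44,  20.86,  29.89, 104.99, -12.18,  57.39,  12.48])}
```

View pics/w1.png

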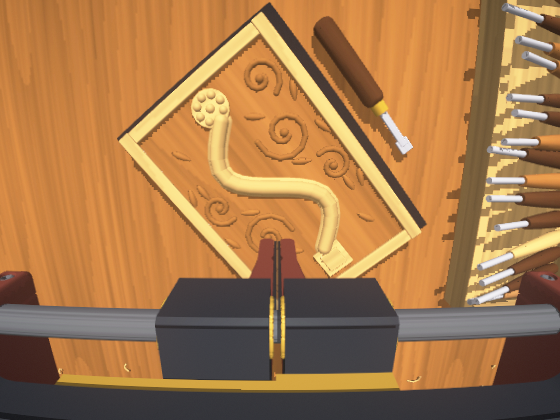

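The wrist view shows the whole bead. The rosette is at (210,109), the bead runs through (272,184), and the block is at about (333,257).

Run:
```python
from h import *
from scipy.optimize import least_squares
s=env.get_state();im=cv2.imread('pics/w1.png');hsv=cv2.cvtColor(im,cv2.COLOR_BGR2HSV)
for q in[(210,109),(222,160),(272,184),(325,210),(333,257),(245,100),(270,220),(190,150)]:print(q,hsv[q[1],q[0]],end=' ')
r=onplane('wrist',[(210,109),(333,257)],32,s);print('\n',r)
d=r[1]-r[0];print(np.linalg.norm(d),np.degrees(np.arctan2(d[1],d[0])))
m=cv2.inRange(hsv,(15,60,150),(30,170,255));m=cv2.morphologyEx(m,cv2.MORPH_OPEN,np.ones((3,3)))
n,l,st,ce=cv2.connectedComponentsWithStats(m);k=l[184,272];print(k,st[k])
cv2.imwrite('pics/m1.png',m)
v,u=np.nonzero(l==k);P=onplane('wrist',np.c_[u,v],31,s)[:,:2]
c0=r.mean(0)[:2];y0=np.arctan2(d[1],d[0])
def loc(p,P):
    c,w=np.cos(p[2]),np.sin(p[2]);Q=P-p[:2];return np.c_[Q@[c,w],Q@[-w,c]]
xs=np.linspace(-90,90,361);C=np.c_[xs,36*np.sin(np.pi*xs/90)]
sl=np.c_[np.ones(361),36*np.pi/90*np.cos(np.pi*xs/90)];nn=np.c_[-sl[:,1],sl[:,0]]/np.linalg.norm(sl,axis=1)[:,None]
from scipy.spatial import cKDTree
def f(p):
    L=loc(p,P);dd,i=cKDTree(C).query(L);e=((L-C[i])*nn[i]).sum(1)
    ok=(abs(e)<12)&(i>10)&(i<350)
    # bin means of signed offset along the curve
    return np.array([e[ok&(i//20==b)].mean() if (ok&(i//20==b)).any() else 0 for b in range(18)])
o=least_squares(f,[*c0,y0],x_scale=[1,1,.01],diff_step=1e-4)
print(c0,np.degrees(y0),o.x[:2],np.degrees(o.x[2]),np.round(o.fun,1),np.round(f([*c0,y0]),1))
```

```text
(210, 109) [ 20 127 237] (222, 160) [ 19 130 229] (272, 184) [ 25 107 253] (325, 210) [ 17 132 219] (333, 257) [ 21 121 246] (245, 100) [ 15 169 226] (270, 220) [ 15 171 222] (190, 150) [ 15 171 219] 
 [[ 507.51132812   12.92740894   32.        ]
 [ 640.89203816 -150.85304141   32.        ]]
211.22132877175065 -50.84106805110936
2 [  119    12   303   267 17206]
[574.20168314 -68.96281624] -50.84106805110936 [574.83884019 -66.67594748] -49.944711266213716 [ 0.6  0.6  0.  -0.9 -1.4 -0.2  0.4  0.6  0.   0.   0.4  1.2  0.9  0.1
  1.   0.9 -0.2 -0.3] [ 0.4  0.4  0.1 -0.4 -0.6  0.9  1.9  2.2  2.   1.9  2.4  2.6  2.8  2.1
  1.6  0.9 -0.1 -0.1]
```

```bash
cat >> h.py <<'E'
B=np.array([(-86,-5),(-64,-28),(-34,-33),(-10,-12),(10,12),(34,33),(64,28),(86,5)],float)
def world(B,c,yaw):
    a=np.radians(yaw);return np.asarray(c)+B@np.array([[np.cos(a),np.sin(a)],[-np.sin(a),np.cos(a)]])
def proj(n,X,s=None):
    c,f,T=cam(n,s);Q=(np.atleast_2d(X)-T[:3,3])@T[:3,:3];q=Q[:,:2]/Q[:,2:];q=q*(1+c['k1']*(q**2).sum(1)[:,None]);return q*f+[c['cx'],c['cy']]
E
python3 - <<'E'
from h import *
W=world(B,(574.8,-66.7),-49.9);print(W.round(1))
X=np.c_[W,np.full(8,36)]
for n in('scene','side'):
    im=cv2.imread(f'pics/{n}0.png')
    c=proj(n,X);x,y=c.mean(0).astype(int);z=5
    cr=cv2.resize(im[y-45:y+45,x-60:x+60],None,fx=z,fy=z,interpolation=cv2.INTER_CUBIC)
    for q in c:cv2.circle(cr,tuple(((q-[x-60,y-45]+.5)*z).astype(int)),5,(255,0,0),-1)
    cv2.imwrite(f'pics/{n}c.png',cr)
a=[cv2.imread(f'pics/{n}c.png')for n in('scene','side')]
cv2.imwrite('pics/both.png',cv2.resize(np.vstack(a),(400,600)))
E
```

```text
[[ 515.6   -4.1]
 [ 512.2  -35.8]
 [ 527.7  -61.9]
 [ 559.2  -66.8]
 [ 590.4  -66.6]
 [ 621.9  -71.5]
 [ 637.4  -97.6]
 [ 634.  -129.3]]
```

View pics/both.png

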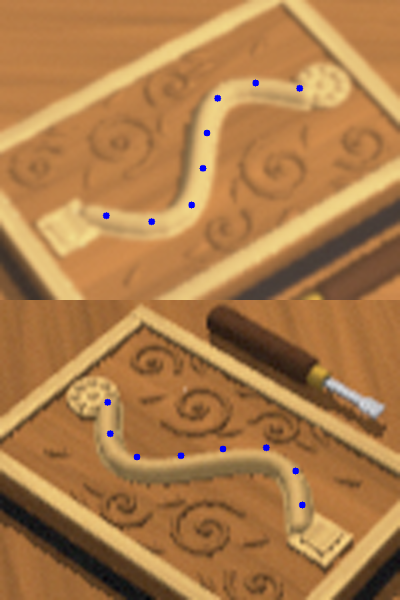

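The crop shows the predicted dots on the bead in the scene view. In the side view they sit about 3 px to the +y side. I'll use a compromise pose and check it from close by at bead_1.

Run:
```python
from h import *
print(world(B,(575.3,-69.5),-50.5).round(1)[0], env.get_state()['position'])
```

```text
[516.7  -6.3] [574.73345812 -70.35318533 208.20579284]
```

Call:
apply_moves([
  [16, -14, 37],
  [16, -15, 37],
  [16, -14, 37],
  [16, -15, 37],
  [0, 0, 0],
  [0, 0, 0],
], turn=[0, 0, 0, 0, 0, 0])

```text
time_s: 2.9
position: [518.5, -7.6, 61.9]
ee_rot: [179.9, -0.0, 90.1]
force: [1.0, 0.1, 0.0]
opening: -0.1
grip_force: 0.0
```

Run:
```python
from h import *
s=env.get_state();print({k:np.round(s[k],2) for k in('time_s','position','force')})
out=[]
for n in('scene','side'):
    im=env.read_camera(n)[:,:,::-1];cv2.imwrite(f'pics/{n}1.png',im)
    q=proj(n,s['position'])[0];print(n,q);x,y=q.astype(int)
    cr=cv2.resize(im[y-35:y+35,x-45:x+45],(540,420),interpolation=cv2.INTER_CUBIC)
    cv2.circle(cr,tuple(((q-[x-45,y-35]+.5)*6).astype(int)),3,(255,0,0),-1);out.append(cr)
w=env.read_camera('wrist')[:,:,::-1];cv2.imwrite('pics/w2.png',w)
cv2.imwrite('pics/b2.png',cv2.resize(np.hstack(out),(800,311)))
```

```text
{'time_s': np.float64(2.9), 'position': array([518.48,  -7.58,  61.94]), 'force': array([1.02, 0.14, 0.  ])}
scene [263.59724277 187.88514523]
side [256.79844881 212.85044505]
```

View pics/b2.png

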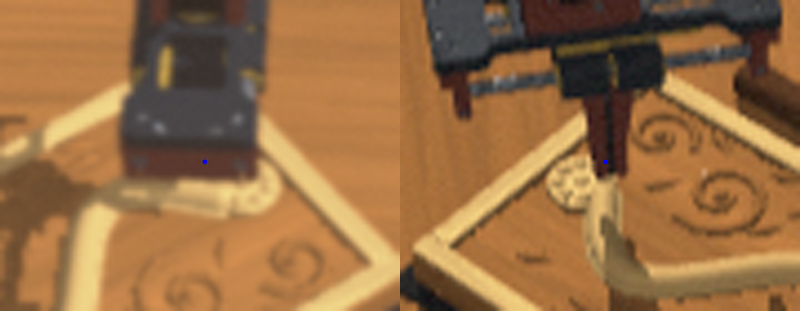

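View pics/w2.png

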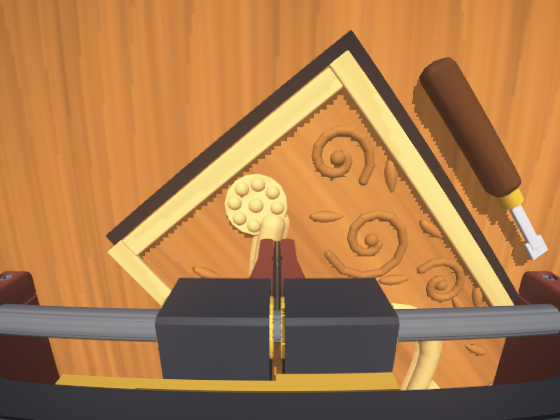

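The side crop shows the tip just above the bead's rosette end. In the wrist view the rosette is at (257,204) and the bead end at about (272,228). I'll locate the rosette from this nearer view.

Run:
```python
from h import *
s=env.get_state();print(s['position'])
im=cv2.imread('pics/w2.png')
r=onplane('wrist',[(257,204)],31,s);print('ros',r)
e=onplane('wrist',[(118,244),(343,57)],31,s);d=e[1]-e[0];print('edge',e,np.linalg.norm(d),np.degrees(np.arctan2(d[1],d[0]))-90)
n=onplane('wrist',[(343,57),(505,290)],31,s);d=n[1]-n[0];print('long',np.degrees(np.arctan2(d[1],d[0])))
for yaw in(-50,-51):print(world(B-[-107,0],r[0,:2],yaw).round(1)[[0,7]].tolist())
q=onplane('side',[(251,218),(320,262)],31)
print('side tip: bead', proj('wrist',np.c_[world(B,(574.8,-66.7),-49.9),np.full(8,36)],s).round(0)[0])
```

```text
[518.90550171  -8.22718349  62.20118822]
ros [[507.66044077  13.86934816  31.        ]]
edge [[414.93106468 -13.33619824  31.        ]
 [557.60699704 100.02902019  31.        ]] 182.23088219472564 -51.53059602563976
long -49.98234113453709
[[517.3, -5.4], [635.5, -130.8]]
[[517.0, -5.6], [633.0, -133.0]]
side tip: bead [270. 234.]
```

Call:
apply_moves([
  [1, -1, 8],
  [1, -1, 8],
  [0, 0, 5],
  [0, 0, 0],
  [0, 0, 0],
], turn=[0, 0, 0, 0, 0])

```text
time_s: 3.68
position: [515.3, -5.9, 39.6]
ee_rot: [-180.0, 0.0, 90.0]
force: [0.2, -0.1, 0.6]
opening: 0.2
grip_force: 0.0
```

Call:
apply_moves([
  [0, 0, 1],
  [0, 0, 1],
  [0, 0, 0],
], turn=[0, 0, 0])

```text
time_s: 4.05
position: [515.2, -5.8, 37.6]
ee_rot: [180.0, -0.0, 90.0]
force: [0.1, 0.4, 0.0]
opening: 0.5
grip_force: 0.0
```

Call:
apply_moves([
  [0, 0, 1],
  [0, 0, 0],
], turn=[0, 0])

```text
time_s: 4.3
position: [515.1, -5.8, 36.6]
ee_rot: [-180.0, -0.0, 90.0]
force: [0.4, 0.1, -0.2]
opening: 0.5
grip_force: 0.0
```

Call:
apply_moves([
  [0, 0, 1],
  [0, 0, 0],
], turn=[0, 0])

```text
time_s: 4.55
position: [515.2, -5.8, 36.2]
ee_rot: [-180.0, -0.0, 90.0]
force: [-3.1, 0.2, 9.6]
opening: 0.6
grip_force: 4.4
```

Call:
apply_moves([
  [0, 0, 0.5],
  [0, 0, 0],
], turn=[0, 0])

```text
time_s: 4.8
position: [515.3, -5.8, 36.2]
ee_rot: [180.0, -0.1, 90.0]
force: [-4.1, 0.9, 14.5]
opening: 0.4
grip_force: 7.1
```

Call:
apply_moves([
  [0, 0, -1],
  [0, 0, 0],
], turn=[0, 0])

```text
time_s: 5.05
position: [515.4, -5.8, 36.3]
ee_rot: [180.0, -0.0, 90.0]
force: [-1.0, -0.5, 5.5]
opening: 0.7
grip_force: 2.3
```

Run:
```python
from h import *
x=np.linspace(-86,86,4001);C=np.c_[x,36*np.sin(np.pi*x/90)]
a=np.r_[0,np.cumsum(np.linalg.norm(np.diff(C,axis=0),axis=1))];print(a[-1])
g=np.linspace(0,a[-1],29);L=np.c_[np.interp(g,a,C[:,0]),np.interp(g,a,C[:,1])]
W=world(L,(575.5,-68.7),-50.5);print(W[::4].round(1).tolist());W[0]=(515.2,-5.8)
r=np.diff(np.round(W),axis=0)[:,::-1];print(r.astype(int).tolist())
print(env.get_state()['force'])
```

```text
224.89622472843251
[[516.9, -5.5], [512.9, -37.3], [528.0, -63.6], [559.4, -68.8], [591.6, -68.6], [623.0, -73.8], [638.1, -100.1], [634.1, -131.9]]
[[-7, 0], [-8, -1], [-8, -1], [-8, 0], [-8, 1], [-8, 2], [-6, 5], [-5, 7], [-2, 8], [-2, 7], [-1, 8], [0, 8], [0, 8], [0, 8], [0, 9], [0, 8], [0, 8], [-1, 8], [-1, 7], [-3, 8], [-4, 7], [-7, 5], [-7, 2], [-8, 1], [-8, 0], [-8, -1], [-8, -1], [-8, -2]]
[-0.95444817 -0.47440641  5.49954832]
```

Call:
apply_moves([
  [-4, 0, 0],
  [-3, 0, 0],
  [-4, -1, 0],
  [-4, 0, 0],
], turn=[0, 0, 0, 0])

```text
time_s: 5.55
position: [514.4, -20.9, 36.3]
ee_rot: [180.0, -0.0, 90.0]
force: [0.2, 2.2, 5.5]
opening: 0.3
grip_force: 2.6
```

Force is steady at 5.5 N.

Call:
apply_moves([
  [-4, -1, 0],
  [-4, 0, 0],
  [-4, 0, 0],
  [-4, 0, 0],
  [0, 0, 0],
], turn=[0, 0, 0, 0, 0])

```text
time_s: 6.18
position: [513.3, -37.6, 36.3]
ee_rot: [180.0, 0.0, 90.0]
force: [-0.2, -0.2, 4.5]
opening: 0.6
grip_force: 2.7
```

Call:
apply_moves([
  [-4, 0, 0],
  [-4, 1, 0],
  [-4, 1, 0],
  [-4, 1, 0],
  [0, 0, 0],
], turn=[0, 0, 0, 0, 0])

```text
time_s: 6.8
position: [516.0, -53.1, 36.2]
ee_rot: [-180.0, -0.0, 90.0]
force: [0.3, 1.4, 6.3]
opening: 0.5
grip_force: 3.2
```

Call:
apply_moves([
  [-3, 2, 0],
  [-3, 3, 0],
  [-3, 3, 0],
  [-2, 4, 0],
  [0, 0, 0],
  [0, 0, 0],
], turn=[0, 0, 0, 0, 0, 0])

```text
time_s: 7.55
position: [527.2, -64.1, 36.1]
ee_rot: [-179.9, -0.0, 90.0]
force: [-1.4, 0.1, 8.3]
opening: 0.9
grip_force: 4.0
```

Call:
apply_moves([
  [-1, 4, 0],
  [-1, 4, 0],
  [-1, 4, 0],
  [-1, 3, 0],
  [0, 0, 0],
], turn=[0, 0, 0, 0, 0])

```text
time_s: 8.18
position: [541.8, -68.2, 36.1]
ee_rot: [-179.9, -0.0, 90.0]
force: [-3.3, 1.0, 8.5]
opening: 0.5
grip_force: 4.4
```

Run:
```python
from h import *
s=env.get_state()
p=s['position'];im=env.read_camera('side')[:,:,::-1]
q=proj('side',p)[0];x,y=q.astype(int)
cv2.imwrite('pics/b3.png',cv2.resize(im[y-50:y+50,x-65:x+65],(650,500),interpolation=cv2.INTER_CUBIC))
```

```text
(no output)
```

View pics/b3.png

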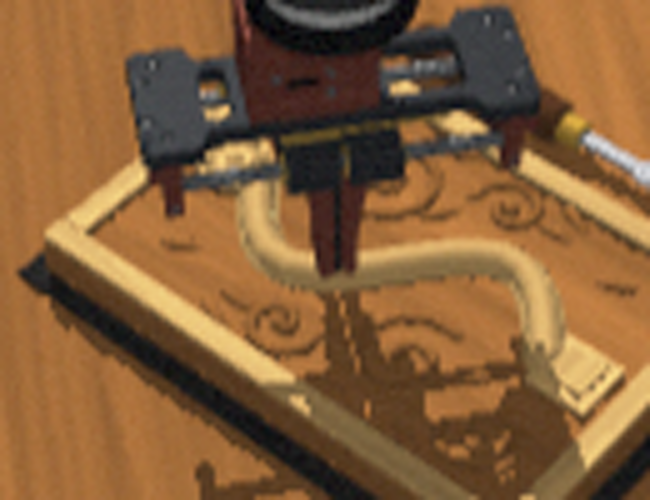

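The side crop shows the tip at (337,268), sitting on the bead and centred across it. Force has crept up to 8.5 N, so I'll ease off slightly as I continue.

Call:
apply_moves([
  [0, 4, -0.3],
  [0, 4, 0],
  [-1, 4, 0],
  [0, 4, 0],
  [0, 0, 0],
  [0, 0, 0],
], turn=[0, 0, 0, 0, 0, 0])

```text
time_s: 8.98
position: [558.0, -69.6, 36.2]
ee_rot: [-179.9, 0.0, 90.0]
force: [-2.8, -0.0, 5.7]
opening: 0.7
grip_force: 2.9
```

Call:
apply_moves([
  [0, 4, -0.1],
  [0, 4, 0],
  [0, 4, 0],
  [0, 4, 0],
  [0, 0, 0],
], turn=[0, 0, 0, 0, 0])

```text
time_s: 9.6
position: [574.0, -69.6, 36.2]
ee_rot: [-179.9, 0.0, 90.0]
force: [-2.2, 0.7, 6.1]
opening: 0.3
grip_force: 2.7
```

Call:
apply_moves([
  [0, 4, -0.1],
  [0, 4, 0],
  [0, 4, 0],
  [0, 5, 0],
  [0, 0, 0],
  [0, 0, 0],
], turn=[0, 0, 0, 0, 0, 0])

```text
time_s: 10.35
position: [592.1, -69.2, 36.4]
ee_rot: [180.0, 0.0, 90.0]
force: [0.4, -0.2, 1.7]
opening: 0.6
grip_force: 0.4
```

Call:
apply_moves([
  [0, 4, 0],
  [0, 4, 0],
  [0, 4, 0],
  [-1, 4, 0],
  [0, 0, 0],
], turn=[0, 0, 0, 0, 0])

```text
time_s: 10.98
position: [608.6, -69.9, 36.6]
ee_rot: [180.0, 0.0, 90.0]
force: [0.0, -1.0, -0.5]
opening: 0.4
grip_force: 0.0
```

Contact faded after bead_5. I'll go back to that spot, press lightly again and continue.

Call:
apply_moves([
  [0, -6, 0],
  [1, -6, 0],
  [0, -5, 0],
  [0, 0, 0.3],
  [0, 0, 0],
], turn=[0, 0, 0, 0, 0])

```text
time_s: 11.6
position: [591.3, -68.7, 36.5]
ee_rot: [180.0, -0.0, 90.0]
force: [0.3, 0.7, 1.2]
opening: 0.6
grip_force: 0.2
```

Call:
apply_moves([
  [0, 0, 0.3],
  [0, 0, 0],
  [0, 0, 0],
], turn=[0, 0, 0])

```text
time_s: 11.98
position: [591.4, -68.8, 36.2]
ee_rot: [180.0, -0.0, 90.0]
force: [-0.7, 1.2, 3.9]
opening: 0.4
grip_force: 2.1
```

Call:
apply_moves([
  [0, 0, 0.2],
  [0, 4, 0.1],
  [0, 4, 0.1],
  [0, 0, 0],
], turn=[0, 0, 0, 0])

```text
time_s: 12.48
position: [599.0, -69.0, 36.2]
ee_rot: [-180.0, -0.0, 90.0]
force: [-4.5, 0.4, 9.2]
opening: 0.5
grip_force: 4.7
```

Call:
apply_moves([
  [0, 4, 0.1],
  [0, 4, 0],
  [-1, 2, 0],
  [0, 0, 0],
], turn=[0, 0, 0, 0])

```text
time_s: 12.98
position: [609.2, -69.6, 36.1]
ee_rot: [-180.0, -0.0, 90.0]
force: [-3.4, 0.9, 8.6]
opening: 0.4
grip_force: 4.5
```

Call:
apply_moves([
  [-1, 4, 0],
  [-1, 4, 0],
  [-1, 3, 0],
  [-2, 3, 0],
  [0, 0, 0],
  [0, 0, 0],
], turn=[0, 0, 0, 0, 0, 0])

```text
time_s: 13.72
position: [623.4, -74.2, 36.2]
ee_rot: [180.0, -0.1, 90.0]
force: [-3.1, 1.2, 9.3]
opening: 0.5
grip_force: 4.6
```

Call:
apply_moves([
  [-2, 4, 0],
  [-3, 3, 0],
  [-3, 3, 0],
  [-3, 2, 0],
  [0, 0, 0],
], turn=[0, 0, 0, 0, 0])

```text
time_s: 14.35
position: [636.3, -85.3, 36.0]
ee_rot: [179.9, -0.0, 90.0]
force: [0.4, 1.6, 5.1]
opening: 0.7
grip_force: 2.6
```

Call:
apply_moves([
  [-4, 1, 0.1],
  [-4, 1, 0],
  [-4, 0, 0],
  [-3, 0, 0],
  [0, 0, 0],
  [0, 0, 0],
], turn=[0, 0, 0, 0, 0, 0])

```text
time_s: 15.1
position: [638.2, -100.1, 36.1]
ee_rot: [179.9, -0.0, 90.1]
force: [0.2, 1.9, 6.1]
opening: 0.4
grip_force: 3.3
```

Call:
apply_moves([
  [-4, 0, 0],
  [-4, 0, 0],
  [-4, -1, 0],
  [-4, 0, 0],
  [0, 0, 0],
], turn=[0, 0, 0, 0, 0])

```text
time_s: 15.72
position: [637.4, -116.4, 36.1]
ee_rot: [179.9, -0.0, 90.0]
force: [0.7, 1.4, 6.5]
opening: 0.2
grip_force: 3.2
```

Call:
apply_moves([
  [-4, -1, 0],
  [-4, 0, 0],
  [-4, -1, 0],
  [-3, -1, 0],
  [0, 0, 0],
  [0, 0, 0],
], turn=[0, 0, 0, 0, 0, 0])

```text
time_s: 16.48
position: [634.6, -131.3, 36.2]
ee_rot: [179.9, -0.0, 90.1]
force: [0.8, 2.0, 6.4]
opening: 0.3
grip_force: 3.2
```

Run:
```python
from h import *
im=env.read_camera('side')[:,:,::-1]
s=env.get_state();print(s['position'],s['force'])
x,y=proj('side',s['position'])[0].astype(int)
cv2.imwrite('pics/b4.png',cv2.resize(im[y-50:y+50,x-65:x+65],(650,500),interpolation=cv2.INTER_CUBIC))
```

```text
[ 634.62233565 -131.317692     36.21951341] [1.48913998 1.97576458 7.28724878]
```

View pics/b4.png

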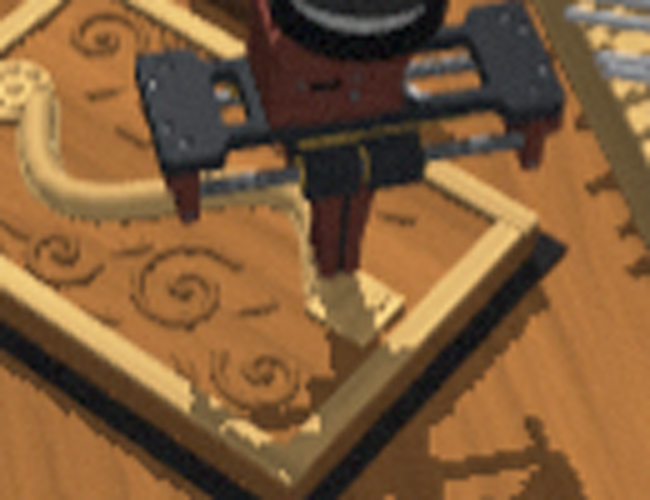

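The tip is at (338,265), on the bead's end next to the block. I'll run about 6 mm further to cover the end with margin, then lift.

Call:
apply_moves([
  [-2, -1, 0],
  [-2, -1, 0],
  [-2, 0, 0],
  [0, 0, 0],
  [0, 0, 0],
], turn=[0, 0, 0, 0, 0])

```text
time_s: 17.15
position: [632.7, -136.7, 36.2]
ee_rot: [179.9, -0.1, 90.1]
force: [0.2, 3.0, 7.8]
opening: 0.7
grip_force: 3.7
```

Call:
apply_moves([
  [0, 0, -5],
  [0, 0, -20],
  [0, 0, -40],
  [0, 0, -40],
  [0, 0, -20],
  [0, 0, 0],
  [0, 0, 0],
], turn=[0, 0, 0, 0, 0, 0, 0])

```text
time_s: 18.02
position: [630.3, -137.4, 159.0]
ee_rot: [-179.9, -0.0, 90.0]
force: [0.3, -0.1, 0.3]
opening: 0.7
grip_force: 0.0
```

Run:
```python
from h import *
for n in('scene','side'):
    a=cv2.imread(f'pics/{n}0.png');b=env.read_camera(n)[:,:,::-1]
    p={'scene':(235,100,330,240),'side':(310,180,360,300)}[n]
print(env.get_state()['position'])
t=cv2.matchTemplate(b,a[240:300,285:350],cv2.TM_CCOEFF_NORMED);print(cv2.minMaxLoc(t),'expect (285,240)')
print(env.close_job())
```

```text
[ 630.20240455 -137.43391523  158.69287288]
(-0.4356200397014618, 0.9978340268135071, (293, 162), (285, 240)) expect (285,240)
the job is handed in; nothing more can be done
None
```

I ran the closed fingertips along the bead from the rosette end to the block end, then lifted clear and handed the job in (no verdict returned). Contact readings were mostly 4–9 N, with a brief 14.5 N at first touch. Contact was lost once just past point 5, so I went back and felt that stretch again. The block end of the panel had not moved in the side view.

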